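Draw the straightedge out of the hooded desk organiser

ROBOT

A 7-joint arm with a two-finger parallel gripper is mounted at the origin on a cart in front of the work surface, level with it; the furniture and walls round the work are solid. World frame = base frame: x ahead of the robot, y to its left, z up, the work surface at z = 0. Lengths are in m, angles in rad, forces in N, time in s.
With the tool pointing down it reaches from about 0.425 to 0.925 m from the base axis. Payload 6.8 kg.
Tool frame: the origin (TCP) lies on the centre line of the jaws, within the pads' length; the fingertips stand 25 mm ahead of it and the grasp point (between the pads) lies 6 mm ahead of it; z points along the fingers, y is the line along which they close (so a half turn about z gives the same grasp; the last joint's range is limited). The gripper opens to 85 mm and grips with 20 to 120 N. Pads are 22 mm wide; open, the fingers measure 114 mm over their backs; the gripper's body (76 mm by 85 mm) begins 54 mm behind the grasp point. The pads swing forward as they close: fully open they stand 13 mm farther back than shut.
Start: joints at [-1.427, 0.477, 0.022, 1.555, -0.011, 1.109, -0.083], TCP at [0.168, 0.654, 0.256] pointing down, gripper open.
Joint ranges: [-2.96, 2.96], [-0.34, 2.1], [-1.41, 1.46], [0.24, 2.44], [-1.37, 4.51], [0.17, 1.92], [-2.96, 2.96]. Speed limits (rad/s): [2.39, 2.39, 3.14, 3.14, 3.14, 3.14, 3.14].

INTERFACE

Orientations are given as a rotation vector (axis times angle).
In Python, from bench import status, imaging, workorder gives the robot as it stands.
- The arm moves only by the tool send_rows, never from a script. Its argument "steps" is a list of rows, each an object of numbers: "dx", "dy", "dz": the shift along the tool's x, y, z in cm; "yaw": the turn about the tool's z in degrees; "gripper": the opening, from 0 (shut) to 1 (fully open). A call has 1 to 5 rows; each row is the pose to reach, as a shift and turn from the pose commanded when the call began, along the tool's axes at that moment; what a row does not reach only later rows make up. A row lasts 1/8 s, in which the tool goes at most 62.5 mm and 10.7 degrees, less where a joint would pass 70% of its speed; a pose out of reach is approached as far as the arm can. A call with a gripper value outside its range is refused whole. The fingers move at their own pace and stop on an object; "force" is the grip in N (left out, the last holds). Time passes only in rows, so rows that repeat a pose let the fingers close. It gives the time, the measured TCP pose, the force, the opening and the grip force at its end, in the units of the state.
- status.get_obs(): the state, without advancing time (a new reading comes with each control period).
- imaging.grab_frame(name): name is "side" or "top" or "wrist"; returns a dict with "color" (480x640x3 uint8, red, green, blue), "depth" (480x640 float32, m along the optical axis (not along the pixel's ray), 0 where there is no reading), "K" (3x3 intrinsics, pixels), "R" (3x3) and "t" (3): a world point X has camera coordinates R X + t. Camera axes: x right, y down, z forward; pixel columns grow to the right and rows downward; lengths in m; the calibration is good to about 2 mm. A picture is of the moment at which its call begins.
- workorder.hand_in(): hands the job in; it is judged then, once.
The state is a dict: "clock": time; "joints": joint angles; "qvel": joint speeds; "tau": joint torques, N m; "tcp_pos": TCP position; "orientation": TCP orientation; "contact_force": force on the tool from outside, world axes, zero at the start; "moment": the same for the moment, N m; "grip_width": finger opening in m; "gripper_force": force on a finger pad.
Only numpy, scipy, OpenCV 4.12 (cv2) and the standard library are available. Lean on these libraries where they do the work, as an engineer would, in place of code of your own. Each camera call takes 0.05 s, during which the arm holds its last target. There are 200 camera calls.

TASK

The straightedge is caught inside the desk organiser, because the opening is shorter than it is and a cover overhangs at both ends. Slide it along the floor of its compartment, under the deep cover, until its end is fully home against the end wall so that its other end comes out from under the short lip; then tip that free end up and draw the straightedge out slantwise through the opening. Finish still holding it in the gripper, motionless in the air over the organiser with its whole length at least 3 cm above it, and leave the pen and the eraser in the side tray where they are.

Things in the scene. Friction and masses are not known exactly. Their poses are not given: they have to be found in the camera images.
- organiser: Light wooden desk organiser, fixed to the desk, 308 x 182 x 53 mm. Origin: on the desk, under the centre of its main compartment; x runs along its length from the short lip to the deep cover, z up. Compartment inside: x -150 to +150, y -55 to +55, floor top z = 4, walls 4 mm thick, up to z = 49. An open side tray (inside y -119 to -59, floor z = 4, walls to z = 49) runs along its -y side
- mouth (a point): Centre of the opening, at the top of the covers (organiser x = -20, z = 53 mm). Two fixed flat covers (z 49 to 53) lie over the compartment's ends: a short lip over x -150 to -100 and a deep cover over x +60 to +150. Between them is the only opening, 160 mm long (x -100 to +60) and 110 mm wide. The space under the covers is 45 mm high
- straightedge: Flat aluminium straightedge, 230 long (x) x 28 wide (y) x 8 mm thick, about 70 g, loose on the compartment floor, roughly along the organiser's x. Origin: centre of its underside. Its ends start under the two covers; it can slide 45 to 65 mm to the end wall under the deep cover. Home there, its -x end lies 20 mm clear of the lip
- straightedge_front (a point): Centre of the end face of the straightedge at its -x end (the end to be tipped up)
- straightedge_back (a point): Centre of the end face at its +x end (the end that goes against the wall under the deep cover)
- tray_pen: Marker pen, 135 mm long, 16 mm thick, lying in the open side tray; leave it alone
- tray_eraser: Eraser, 52 x 23 x 13 mm, lying in the open side tray; leave it alone

How it is judged:
By the outcome, as a careful person would: the job done as asked, in the order asked, and still so for the second after the job is handed in, while the arm keeps its last pose, push and grip.
It also fails if it takes over 40 s, if anything falls off the work surface, if the arm or the gripper's body presses on something with over 40 N, if the wrist force passes 120 N, or if a joint passes its speed limit or range.

## Working session

There is one attempt and no reset: what is moved stays moved. The work goes in short steps, Python scripts to look and compute and a tool call to move; the robot and the scene stay as the last step left them, time stands still between calls to the robot, and variables do not carry over. Pictures are saved under pics/ and viewed, at most 10 in all, crops included, and the job is handed in when it is done.

Besides the shell and the picture viewer there is one more tool, called after "Call:" as a command line: name --argument value ..., lists and objects as JSON in quotes. send_rows: Moves the arm, as the interface text tells. Its arguments: {"type":"object","properties":{"steps":{"type":"array"},"force":{"type":"number"}},"required":["steps"]}

```bash
mkdir -p pics; python3 - <<'E'
from bench import status, imaging
import cv2,numpy as np
o=status.get_obs();print({k:np.round(v,3) for k,v in o.items()})
a=[]
for n in("top","side"):
    f=imaging.grab_frame(n);np.savez(n+".npz",**f);a.append(f["color"])
    print(n,f["K"].round(1),f["R"].round(3),f["t"].round(3))
cv2.imwrite("pics/a.png",cv2.cvtColor(a[0],cv2.COLOR_RGB2BGR));cv2.imwrite("pics/b.png",cv2.cvtColor(a[1],cv2.COLOR_RGB2BGR))
E
```

```text
{'clock': np.float64(0.0), 'joints': array([-1.427,  0.478,  0.022,  1.556, -0.011,  1.109, -0.083]), 'qvel': array([ 0.001,  0.001, -0.   ,  0.001, -0.002, -0.001, -0.   ]), 'tau': array([-1.0000e-03, -5.9646e+01,  1.6070e+00, -2.8119e+01,  1.2000e-02,
        9.0000e-03, -0.0000e+00]), 'tcp_pos': array([0.168, 0.653, 0.255]), 'orientation': array([-3.950e-01, -3.117e+00,  3.000e-03]), 'contact_force': array([-0.614, -0.286,  0.095]), 'moment': array([-0.006, -0.05 , -0.025]), 'gripper_force': np.float64(0.0), 'grip_width': np.float64(0.085)}
top [[560.2   0.  322.1]
 [  0.  560.2 247.2]
 [  0.    0.    1. ]] [[ 0.012 -1.     0.013]
 [-0.991 -0.013 -0.133]
 [ 0.133 -0.012 -0.991]] [0.01  0.585 0.833]
side [[442.9   0.  325.1]
 [  0.  442.9 235.7]
 [  0.    0.    1. ]] [[-0.998  0.055 -0.009]
 [ 0.042  0.642 -0.766]
 [-0.036 -0.765 -0.643]] [0.576 0.02  0.906]
```

View pics/a.png

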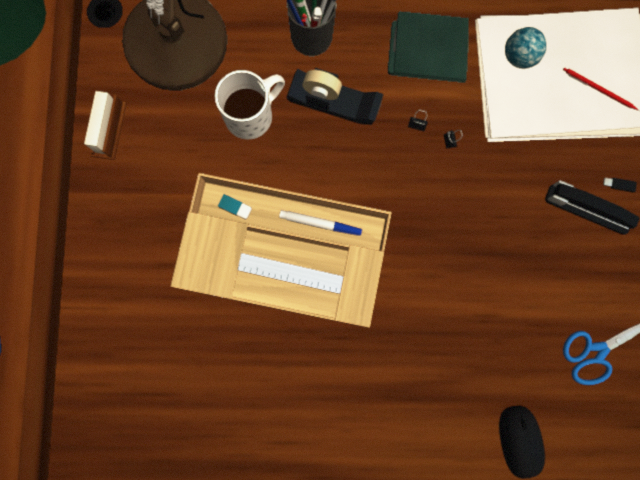

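View pics/b.png

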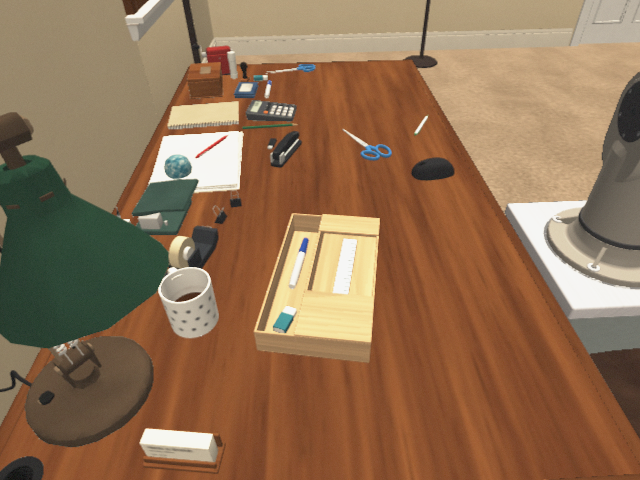

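The top view shows the organiser with its deep cover at image left (171–247, 215–300), the lip at right (340–385, 245–325) and the straightedge at (240–342, 255–292). The tray is on the far side. The side view agrees with this.

```bash
cat > h.py <<'E'
import numpy as np,cv2
from scipy.spatial.transform import Rotation as Ro
def ray(f,px,z):
    px=np.atleast_2d(px).astype(float);C=-f["R"].T@f["t"]
    d=np.c_[px,np.ones(len(px))]@np.linalg.inv(f["K"]).T@f["R"]
    return C+d*((z-C[2])/d[:,2])[:,None]
def cloud(f):
    v,u=np.mgrid[:480,:640];D=f["depth"]
    p=np.stack([u*D,v*D,D],-1)@np.linalg.inv(f["K"]).T
    return (p-f["t"])@f["R"]
E
python3 - <<'E'
from h import *
from bench import status
o=status.get_obs();R=Ro.from_rotvec(o["orientation"]).as_matrix();print(R.round(3))
for n in("top","side"):
    f=dict(np.load(n+".npz"));P=cloud(f);X=P[...,0];Y=P[...,1];Z=P[...,2]
    hsv=cv2.cvtColor(f["color"],cv2.COLOR_RGB2HSV)
    roi=np.zeros((480,640),bool);roi[(slice(160,340),slice(160,400)) if n=="top" else (slice(205,365),slice(250,390))]=1
    m=(roi&(f["depth"]>0)&(Z>.036)&(Z<.075)).astype(np.uint8)
    _,l,s,_=cv2.connectedComponentsWithStats(m);m=l==1+s[1:,4].argmax()
    print(n,"topZ",np.median(Z[m]))
    v,u=np.nonzero(m);hull=cv2.convexHull(np.c_[u,v].astype(np.int32))[:,0]
    w=ray(f,hull,.051)[:,:2];r=cv2.minAreaRect((w*1000).astype(np.float32));print("org",r,cv2.boxPoints(r).round(0).tolist())
    s=(hsv[...,1]<45)&(hsv[...,2]>130)&roi
    c=cv2.findContours(s.astype(np.uint8),0,2)[0]
    for k in c:
        if cv2.contourArea(k)<150:continue
        r=cv2.minAreaRect((ray(f,k[:,0],.012)[:,:2]*1000).astype(np.float32));print("white",k.mean((0,1)),r,cv2.boxPoints(r).round(0).tolist())
E
```

```text
[[-0.968  0.249 -0.   ]
 [ 0.249  0.968 -0.002]
 [-0.    -0.002 -1.   ]]
top topZ 0.05187837571168624
org ((580.3045654296875, 78.44647979736328), (307.8822021484375, 181.19407653808594), 79.10626220703125) [[462.0, -56.0], [640.0, -90.0], [698.0, 212.0], [520.0, 247.0]]
white [290.16190476 273.01904762] ((546.9290771484375, 67.57862854003906), (167.3716278076172, 28.052778244018555), 77.91817474365234) [[516.0, -11.0], [543.0, -17.0], [578.0, 146.0], [551.0, 152.0]]
white [306.9137931  219.68965517] ((633.5986328125, 42.214759826660156), (89.08441925048828, 12.446186065673828), 78.09109497070312) [[618.0, -0.0], [630.0, -3.0], [649.0, 85.0], [637.0, 87.0]]
side topZ 0.053072694811531235
org ((581.157470703125, 82.68828582763672), (322.9319152832031, 181.0267791748047), 79.01625061035156) [[462.0, -59.0], [639.0, -93.0], [701.0, 224.0], [523.0, 258.0]]
white [296.67924528 268.52830189] ((633.1466674804688, 39.00366973876953), (101.5250473022461, 14.364274024963379), 77.77111053466797) [[615.0, -9.0], [629.0, -12.0], [651.0, 87.0], [637.0, 90.0]]
white [344.34782609 265.15217391] ((539.6248168945312, 31.865108489990234), (153.25416564941406, 28.6473331451416), 77.6006851196289) [[509.0, -40.0], [537.0, -46.0], [570.0, 104.0], [542.0, 110.0]]
```

Call:
send_rows --steps '[{"dx":-6,"dy":-6,"yaw":10,"gripper":0.55},{"dx":-10,"dy":-10,"yaw":20,"gripper":0.55},{"dx":-14,"dy":-14,"yaw":30,"gripper":0.55},{"dx":-18,"dy":-18,"yaw":40,"gripper":0.55},{"dx":-22,"dy":-22,"yaw":50,"gripper":0.55}]' --force 25

```text
validation failed for argument at $.st...
```

```bash
cat > g.py <<'E'
import sys
from h import *
from bench import status
# usage: g.py x y [z toolY_angle_deg]: shift in tool axes to reach
o=status.get_obs();R=Ro.from_rotvec(o["orientation"]).as_matrix();p=o["tcp_pos"]
a=[float(s) for s in sys.argv[1:]]
print("t",o["clock"],"p",p.round(4),"yAng",np.degrees(np.arctan2(R[1,1],R[0,1])).round(2),"tilt",R[:,2].round(3),"F",o["contact_force"].round(1),"w",round(o["grip_width"],4),o["gripper_force"].round(1))
E0=np.array([.5489,.0845]);ex=np.array([np.cos(np.radians(79.1)),np.sin(np.radians(79.1))]);ey=np.array([-ex[1],ex[0]])
print("org mm",((p[:2]-E0)@np.c_[ex,ey]*1000).round(1))
if a:
    t=np.array(a[:3]) if len(a)>2 else np.array([*a,p[2]])
    print("d cm",((t-p)@R*100).round(2),"yaw",np.degrees(np.arctan2(R[1,1],R[0,1]))-a[3] if len(a)>3 else "")
E
python3 g.py .538 .0256 .256 -12.1
```

```text
Traceback (most recent call last):
  File "g.py", line 7, in <module>
    print("t",o["clock"],"p",p.round(4),"yAng",np.degrees(np.arctan2(R[1,1],R[0,1])).round(2),"tilt",R[:,2].round(3),"F",o["contact_force"].round(1),"w",round(o["grip_width"],4),o["gripper_force"].round(1))
                                                                                                                                                                                  ^^^^^^^^^^^^^^^^^^^^^^^^
AttributeError: 'float' object has no attribute 'round'
```

Call:
send_rows --steps '[{"dx":-5,"dy":-5,"dz":0,"yaw":10,"gripper":0.55},{"dx":-9,"dy":-9,"dz":0,"yaw":20,"gripper":0.55},{"dx":-13,"dy":-13,"dz":0,"yaw":30,"gripper":0.55},{"dx":-17,"dy":-17,"dz":0,"yaw":40,"gripper":0.55},{"dx":-21,"dy":-21,"dz":0,"yaw":50,"gripper":0.55}]' --force 25

```text
clock: 0.72
tcp_pos: [0.3199, 0.3961, 0.2561]
orientation: [-1.682, -2.653, 0.0]
contact_force: [1.8, 0.2, -0.4]
grip_width: 0.047
gripper_force: 0.0
```

```bash
sed -i 's/o\["gripper_force"\].round(1)/round(float(o["gripper_force"]),1)/' g.py; python3 g.py .538 .0256 .256 -12.1
```

```text
t 0.725 p [0.3199 0.3961 0.2561] yAng 25.24 tilt [-0. -0. -1.] F [ 1.8  0.2 -0.4] w 0.047 0.0
org mm [262.7 283.8]
d cm [-4.281e+01  3.930e+00  1.000e-02] yaw 37.33933030516913
```

Call:
send_rows --steps '[{"dx":-6,"dy":0.5,"dz":0,"yaw":9,"gripper":0.55},{"dx":-12,"dy":1,"dz":0,"yaw":18,"gripper":0.55},{"dx":-18,"dy":1.5,"dz":0,"yaw":27,"gripper":0.55},{"dx":-24,"dy":2,"dz":0,"yaw":36,"gripper":0.55},{"dx":-30,"dy":3,"dz":0,"yaw":37.5,"gripper":0.55}]'

```text
clock: 1.35
tcp_pos: [0.4761, 0.1386, 0.2563]
orientation: [-2.442, -1.976, -0.0]
contact_force: [-0.4, 1.1, 0.7]
grip_width: 0.0469
gripper_force: 0.0
```

```bash
python3 g.py .538 .0256 .256 -12.1
```

```text
t 1.35 p [0.4761 0.1386 0.2563] yAng -12.03 tilt [-0.     0.001 -1.   ] F [-0.4  1.1  0.7] w 0.0469 0.0
org mm [39.4 81.7]
d cm [-9.77  8.41  0.02] yaw 0.06737330275863407
```

Call:
send_rows --steps '[{"dx":-4,"dy":4,"dz":4,"yaw":0,"gripper":0.55},{"dx":-8,"dy":8,"dz":8,"yaw":0,"gripper":0.55},{"dx":-9.7,"dy":8.4,"dz":12,"yaw":0,"gripper":0.55},{"dx":-9.7,"dy":8.4,"dz":14,"yaw":0,"gripper":0.55},{"dx":-9.7,"dy":8.4,"dz":14,"yaw":0,"gripper":0.55}]'

```text
clock: 1.98
tcp_pos: [0.5365, 0.0276, 0.1147]
orientation: [-2.44, -1.977, 0.006]
contact_force: [-0.3, -0.3, -0.1]
grip_width: 0.0471
gripper_force: 0.0
```

```bash
python3 g.py .538 .0256 .032 -12.1; python3 - <<'E'
from h import *
from bench import imaging
f=imaging.grab_frame("wrist");g=imaging.grab_frame("side")
print(f["R"].round(2),f["t"].round(3))
cv2.imwrite("pics/c.png",cv2.cvtColor(np.hstack([cv2.resize(f["color"],(400,300)),cv2.resize(g["color"][180:360,220:460],(400,300))]),cv2.COLOR_RGB2BGR))
E
```

```text
t 1.975 p [0.5365 0.0276 0.1147] yAng -11.97 tilt [-0.004 -0.001 -1.   ] F [-0.3 -0.3 -0.1] w 0.0471 0.0
org mm [-58.2   1.4]
d cm [-0.15  0.21  8.27] yaw 0.12598527623674194
[[ 0.98 -0.21 -0.  ]
 [-0.2  -0.94  0.29]
 [-0.06 -0.29 -0.96]] [-0.52   0.136  0.285]
```

View pics/c.png

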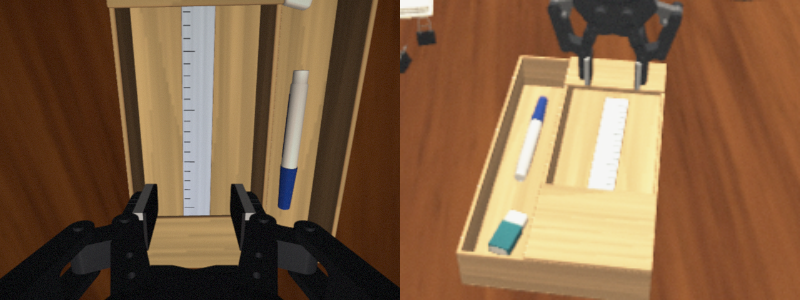

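The wrist picture shows the bar (columns 183–212) centred between the fingers (150–240), so I can descend. The side picture shows the fingers near the lip end of the opening.

Call:
send_rows --steps '[{"dx":-0.1,"dy":0.1,"dz":3,"yaw":0,"gripper":0.55},{"dx":-0.1,"dy":0.1,"dz":6,"yaw":0,"gripper":0.55},{"dx":-0.1,"dy":0.1,"dz":7.5,"yaw":0,"gripper":0.55},{"dx":-0.1,"dy":0.1,"dz":8.1,"yaw":0,"gripper":0.55},{"dx":-0.1,"dy":0.1,"dz":8.1,"yaw":0,"gripper":0.55}]'

```text
clock: 2.7
tcp_pos: [0.5392, 0.0271, 0.0359]
orientation: [2.44, 1.979, 0.001]
contact_force: [-0.6, 0.2, -0.0]
grip_width: 0.047
gripper_force: 0.0
```

```bash
python3 g.py .538 .0256 .032 -12.1
```

```text
t 2.7 p [0.5392 0.0271 0.0359] yAng -11.92 tilt [ 0.001  0.    -1.   ] F [-0.6  0.2 -0. ] w 0.047 0.0
org mm [-58.2  -1.3]
d cm [-0.17 -0.09  0.39] yaw 0.1833500807694879
```

Call:
send_rows --steps '[{"dx":0,"dy":0,"dz":0.3,"yaw":0,"gripper":0.55},{"dx":0,"dy":0,"dz":0.3,"yaw":0,"gripper":0.2},{"dx":0,"dy":0,"dz":0.3,"yaw":0,"gripper":0.2},{"dx":0,"dy":0,"dz":0.3,"yaw":0,"gripper":0.2},{"dx":0,"dy":0,"dz":0.3,"yaw":0,"gripper":0.2}]' --force 30

```text
clock: 3.32
tcp_pos: [0.539, 0.027, 0.0328]
orientation: [2.44, 1.978, 0.001]
contact_force: [-1.0, 0.6, 5.9]
grip_width: 0.0269
gripper_force: 29.7
```

```bash
python3 g.py .538 .0256 .032 -10.9
```

```text
t 3.325 p [0.539  0.027  0.0328] yAng -11.94 tilt [ 0.001  0.    -1.   ] F [-1.   0.6  5.9] w 0.0269 29.7
org mm [-58.3  -1.2]
d cm [-0.16 -0.07  0.08] yaw -1.0363341139639335
```

Call:
send_rows --steps '[{"dx":0.6,"dy":0,"dz":0.3,"yaw":-0.5,"gripper":0.2},{"dx":1.4,"dy":0,"dz":0.3,"yaw":-1,"gripper":0.2},{"dx":2.2,"dy":0,"dz":0.3,"yaw":-1,"gripper":0.2},{"dx":3.0,"dy":0,"dz":0.3,"yaw":-1,"gripper":0.2},{"dx":3.8,"dy":0,"dz":0.3,"yaw":-1,"gripper":0.2}]'

```text
clock: 3.95
tcp_pos: [0.548, 0.06, 0.0309]
orientation: [2.423, 1.992, 0.001]
contact_force: [-1.8, -9.4, 15.2]
grip_width: 0.0266
gripper_force: 35.7
```

```bash
python3 g.py .538 .0256 .032 -10.9
```

```text
t 3.95 p [0.548  0.06   0.0309] yAng -11.16 tilt [ 0.003 -0.003 -1.   ] F [-1.8 -9.4 15.2] w 0.0266 35.7
org mm [-24.2  -3.8]
d cm [-3.57 -0.32 -0.1 ] yaw -0.25816488400433
```

Call:
send_rows --steps '[{"dx":0.3,"dy":0,"dz":-0.25,"yaw":0,"gripper":0.2},{"dx":0.6,"dy":0,"dz":-0.25,"yaw":0,"gripper":0.2},{"dx":0.9,"dy":0,"dz":-0.25,"yaw":0,"gripper":0.2},{"dx":1.2,"dy":0,"dz":-0.25,"yaw":0,"gripper":0.2},{"dx":1.2,"dy":0,"dz":-0.25,"yaw":0,"gripper":0.2}]'

```text
clock: 4.58
tcp_pos: [0.5488, 0.0766, 0.0316]
orientation: [-2.422, -2.001, -0.0]
contact_force: [-0.8, 1.4, 0.7]
grip_width: 0.0266
gripper_force: 34.2
```

```bash
python3 g.py .538 .0256 .032 -10.9
```

```text
t 4.575 p [0.5488 0.0766 0.0316] yAng -10.88 tilt [-0.  0. -1.] F [-0.8  1.4  0.7] w 0.0266 34.2
org mm [-7.8 -1.4]
d cm [-5.21 -0.1  -0.04] yaw 0.018965117611701388
```

Call:
send_rows --steps '[{"dx":0.2,"dy":0,"dz":0,"yaw":0,"gripper":0.2},{"dx":0.4,"dy":0,"dz":0,"yaw":0,"gripper":0.2},{"dx":0.6,"dy":0,"dz":0,"yaw":0,"gripper":0.2},{"dx":0.8,"dy":0,"dz":0,"yaw":0,"gripper":0.2},{"dx":0.8,"dy":0,"dz":0,"yaw":0,"gripper":0.2}]'

```text
clock: 5.2
tcp_pos: [0.5488, 0.078, 0.0313]
orientation: [2.425, 1.993, -0.009]
contact_force: [-2.6, -11.9, 0.9]
grip_width: 0.0266
gripper_force: 34.3
```

```bash
python3 g.py .538 .0256 .032 -10.9
```

```text
t 5.2 p [0.5488 0.078  0.0313] yAng -11.17 tilt [-0.003 -0.006 -1.   ] F [ -2.6 -11.9   0.9] w 0.0266 34.3
org mm [-6.4 -1.1]
d cm [-5.35 -0.04 -0.04] yaw -0.2670536394560763
```

```bash
python3 - <<'E'
from h import *
from bench import imaging
f=imaging.grab_frame("top");g=imaging.grab_frame("side")
for n,f in(("top",f),("side",g)):
    E0=np.array([.5489,.0845]);a=np.radians(79.1);B=np.array([[np.cos(a),-np.sin(a)],[np.sin(a),np.cos(a)]])
    hsv=cv2.cvtColor(f["color"],cv2.COLOR_RGB2HSV);s=((hsv[...,1]<45)&(hsv[...,2]>130)).astype(np.uint8)
    for k in cv2.findContours(s,0,2)[0]:
        if cv2.contourArea(k)<40:continue
        q=(ray(f,k[:,0],.012)[:,:2]-E0)@B*1000
        if abs(q.mean(0)[0])<150 and abs(q.mean(0)[1])<60:print(n,q.min(0).round(1),q.max(0).round(1),cv2.minAreaRect(q.astype(np.float32)))
cv2.imwrite("pics/d.png",cv2.cvtColor(np.hstack([cv2.resize(f["color"][180:360,220:460],(400,300)),cv2.resize(imaging.grab_frame("top")["color"][150:345,150:410],(400,300))]),cv2.COLOR_RGB2BGR))
E
```

```text
top [-79.3 -13.8] [-42.5  14.1] ((-60.96015167236328, 0.0795297622680664), (27.841876983642578, 36.77007293701172), 89.52354431152344)
side [-72.5 -15.2] [23.1 17.4] ((-24.748577117919922, 1.0051565170288086), (95.6604232788086, 32.38727569580078), 0.46675607562065125)
```

View pics/d.png

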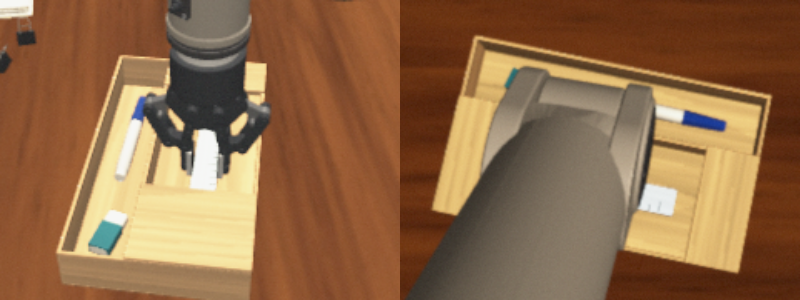

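The straightedge is home: its front end measures −79 mm and is square to the organiser. The picture shows that end clear of the lip, and the pen and eraser haven't moved. Next I'll regrip near the front end.

Call:
send_rows --steps '[{"dx":-0.3,"dy":0,"dz":0,"yaw":0,"gripper":0.5},{"dx":-0.4,"dy":0,"dz":0,"yaw":0,"gripper":0.5},{"dx":-0.5,"dy":0,"dz":0,"yaw":0,"gripper":0.5},{"dx":-0.6,"dy":0,"dz":0,"yaw":0,"gripper":0.5},{"dx":-1.5,"dy":0,"dz":-0.1,"yaw":0,"gripper":0.5}]'

```text
clock: 5.98
tcp_pos: [0.5475, 0.0696, 0.0328]
orientation: [-2.421, -2.002, -0.001]
contact_force: [-0.4, 0.0, 0.9]
grip_width: 0.0425
gripper_force: 0.0
```

Call:
send_rows --steps '[{"dx":-1,"dy":0,"dz":0,"yaw":0,"gripper":0.5},{"dx":-2,"dy":0,"dz":0,"yaw":0,"gripper":0.5},{"dx":-3,"dy":0,"dz":0,"yaw":0,"gripper":0.5},{"dx":-4,"dy":0,"dz":0,"yaw":0,"gripper":0.5},{"dx":-4,"dy":0,"dz":0,"yaw":0,"gripper":0.5}]'

```text
clock: 6.6
tcp_pos: [0.5397, 0.0285, 0.0329]
orientation: [2.425, 1.998, -0.0]
contact_force: [-0.1, 0.8, 0.3]
grip_width: 0.0429
gripper_force: 0.0
```

```bash
python3 g.py .5375 .0238 .032 -10.9
```

```text
t 6.6 p [0.5397 0.0285 0.0329] yAng -11.03 tilt [-0. -0. -1.] F [-0.1  0.8  0.3] w 0.0429 0.0
org mm [-56.7  -1.5]
d cm [-0.51 -0.12  0.09] yaw -0.13053942079236514
```

Call:
send_rows --steps '[{"dx":-0.8,"dy":-0.1,"dz":0,"yaw":0,"gripper":0.5},{"dx":-0.8,"dy":-0.1,"dz":0,"yaw":0,"gripper":0.2},{"dx":-0.8,"dy":-0.1,"dz":0,"yaw":0,"gripper":0.2},{"dx":-0.8,"dy":-0.1,"dz":0,"yaw":0,"gripper":0.2},{"dx":-0.8,"dy":-0.1,"dz":0,"yaw":0,"gripper":0.2}]' --force 22

```text
clock: 7.22
tcp_pos: [0.5371, 0.0214, 0.0329]
orientation: [2.423, 1.999, -0.001]
contact_force: [-1.8, -4.8, 5.0]
grip_width: 0.0271
gripper_force: 21.8
```

```bash
python3 g.py; python3 - <<'E'
from h import *
from bench import imaging
f=imaging.grab_frame("side")
cv2.imwrite("pics/e.png",cv2.cvtColor(cv2.resize(f["color"][180:360,220:460],(800,600)),cv2.COLOR_RGB2BGR))
E0=np.array([.5489,.0845]);a=np.radians(79.1);B=np.array([[np.cos(a),-np.sin(a)],[np.sin(a),np.cos(a)]])
P=cloud(f)
hsv=cv2.cvtColor(f["color"],cv2.COLOR_RGB2HSV);s=((hsv[...,1]<45)&(hsv[...,2]>130)).astype(np.uint8)
for k in cv2.findContours(s,0,2)[0]:
    q=(ray(f,k[:,0],.012)[:,:2]-E0)@B*1000
    if len(k)>10 and abs(q.mean(0)[0])<150 and abs(q.mean(0)[1])<60:print(q.min(0).round(1),q.max(0).round(1),cv2.minAreaRect(q.astype(np.float32))[2])
E
```

```text
t 7.225 p [0.5371 0.0214 0.0329] yAng -10.95 tilt [-0.    -0.001 -1.   ] F [-1.8 -4.8  5. ] w 0.0271 21.8
org mm [-64.2  -0.4]
[-96.  -14.6] [23.1 18. ] 89.92121124267578
[-94.7 -23.4] [-56.9 -17.1] 6.686288356781006
```

View pics/e.png

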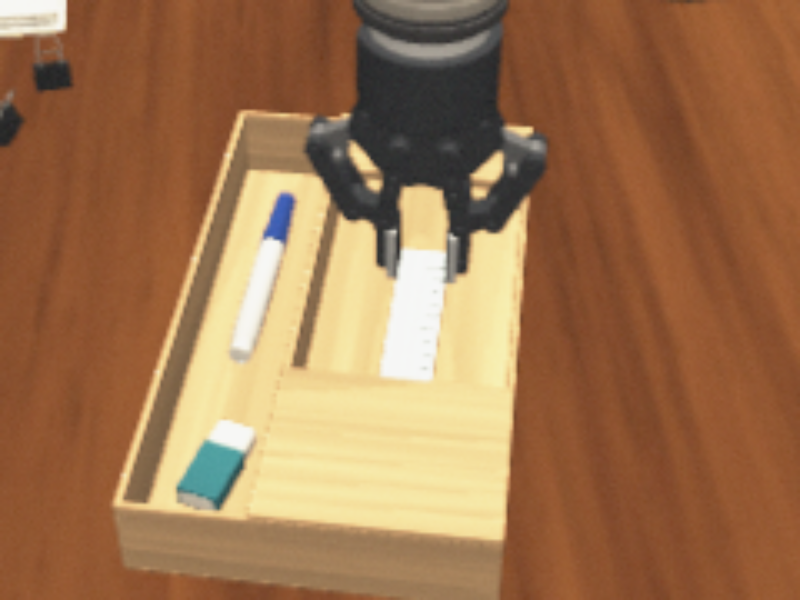

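The side view shows the bar gripped right at its front end (400–460, 250–280), with the bar still square under the deep cover. Next I'll lift to tip it.

Call:
send_rows --steps '[{"dx":0,"dy":0,"dz":-0.7,"yaw":0,"gripper":0.2},{"dx":0,"dy":0,"dz":-1.4,"yaw":0,"gripper":0.2},{"dx":0,"dy":0,"dz":-2.1,"yaw":0,"gripper":0.2},{"dx":0,"dy":0,"dz":-2.8,"yaw":0,"gripper":0.2},{"dx":0,"dy":0,"dz":-3.2,"yaw":0,"gripper":0.2}]' --force 20

```text
clock: 7.9
tcp_pos: [0.5377, 0.0227, 0.0654]
orientation: [-2.422, -2.001, -0.002]
contact_force: [-0.2, 0.4, -0.8]
grip_width: 0.0272
gripper_force: 20.9
```

Call:
send_rows --steps '[{"dx":0.1,"dy":0,"dz":-0.6,"yaw":0,"gripper":0.2},{"dx":0.1,"dy":0,"dz":-1.2,"yaw":0,"gripper":0.2},{"dx":0.1,"dy":0,"dz":-1.8,"yaw":0,"gripper":0.2},{"dx":0.1,"dy":0,"dz":-2.4,"yaw":0,"gripper":0.2},{"dx":0.1,"dy":0,"dz":-2.4,"yaw":0,"gripper":0.2}]'

```text
clock: 8.52
tcp_pos: [0.5378, 0.0232, 0.0892]
orientation: [2.423, 2.0, 0.001]
contact_force: [0.3, 0.5, -1.4]
grip_width: 0.0267
gripper_force: 20.4
```

```bash
cat > bar.py <<'E'
# slant of the bar from depth points of its white face in the side view
from h import *
from bench import imaging
import sys
f=imaging.grab_frame("side")
E0=np.array([.5489,.0845]);a=np.radians(79.1);B=np.array([[np.cos(a),-np.sin(a)],[np.sin(a),np.cos(a)]])
P=cloud(f);q=np.dstack([(P[...,:2]-E0)@B,P[...,2:]])*1000
hsv=cv2.cvtColor(f["color"],cv2.COLOR_RGB2HSV);s=(hsv[...,1]<45)&(hsv[...,2]>110)&(abs(q[...,0])<330)&(abs(q[...,1])<25)&(q[...,2]<330)
p=q[s];x=p[:,0]
for lo in range(-330,200,20):
    m=(x>=lo)&(x<lo+20)
    if m.sum()>15:print(lo+10,m.sum(),np.median(p[m],0).round(0))
if len(sys.argv)>1:cv2.imwrite(sys.argv[1],cv2.cvtColor(f["color"],cv2.COLOR_RGB2BGR))
E
python3 g.py; python3 bar.py pics/f.png
```

```text
t 8.525 p [0.5378 0.0232 0.0892] yAng -10.92 tilt [ 0.001  0.    -1.   ] F [ 0.3  0.5 -1.4] w 0.0267 20.4
org mm [-62.3  -0.7]
-80 55 [-74.  -1.  70.]
-60 216 [-54.  -0.  70.]
-40 370 [-35.   1. 242.]
-20 334 [-26.  -2. 272.]
0 148 [-1. -0. 59.]
20 148 [20. -0. 56.]
40 159 [40.  0. 53.]
60 64 [54. -1. 51.]
```

View pics/f.png

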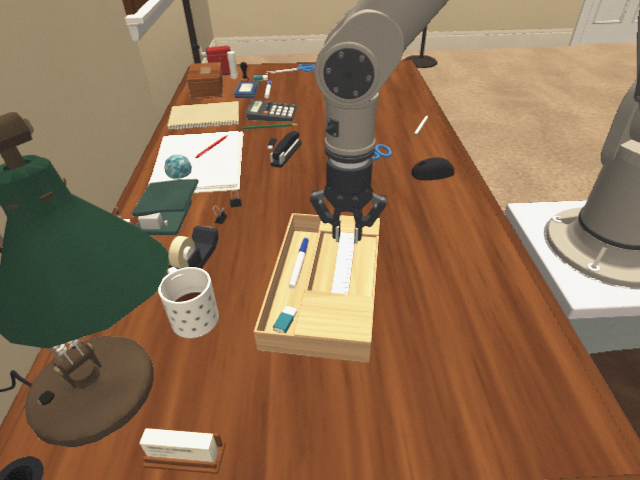

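The bar now slants up to about 70 mm at the front and bears on the deep cover's edge. The grip pivots as I intended, so I'll continue tipping.

Call:
send_rows --steps '[{"dx":0,"dy":0,"dz":-0.5,"yaw":0,"gripper":0.2},{"dx":0.1,"dy":0,"dz":-1.0,"yaw":0,"gripper":0.2},{"dx":0.2,"dy":0,"dz":-1.5,"yaw":0,"gripper":0.2},{"dx":0.3,"dy":0,"dz":-2.0,"yaw":0,"gripper":0.2},{"dx":0.3,"dy":0,"dz":-2.0,"yaw":0,"gripper":0.2}]'

```text
clock: 9.2
tcp_pos: [0.5384, 0.0261, 0.1092]
orientation: [2.422, 2.0, 0.001]
contact_force: [0.3, -0.3, -1.8]
grip_width: 0.0271
gripper_force: 19.8
```

```bash
python3 g.py; python3 bar.py
```

```text
t 9.2 p [0.5384 0.0261 0.1092] yAng -10.91 tilt [ 0.001  0.    -1.   ] F [ 0.3 -0.3 -1.8] w 0.0271 19.8
org mm [-59.3  -0.7]
-80 41 [-73.  -3.  91.]
-60 195 [-58.  -1.  89.]
-40 343 [-36.   2. 102.]
-20 382 [-24.  -1. 265.]
0 172 [-0.  0. 68.]
20 170 [20.  0. 62.]
40 179 [40.  0. 56.]
60 73 [54.  1. 51.]
```

Call:
send_rows --steps '[{"dx":-1.2,"dy":0,"dz":-0.4,"yaw":0,"gripper":0.2},{"dx":-2.4,"dy":0,"dz":-0.8,"yaw":0,"gripper":0.2},{"dx":-3.6,"dy":0,"dz":-1.2,"yaw":0,"gripper":0.2},{"dx":-4.8,"dy":0,"dz":-1.6,"yaw":0,"gripper":0.2},{"dx":-6,"dy":0,"dz":-2.0,"yaw":0,"gripper":0.2}]'

```text
clock: 9.88
tcp_pos: [0.5266, -0.0339, 0.1291]
orientation: [2.423, 1.999, 0.0]
contact_force: [0.1, -0.2, -0.7]
grip_width: 0.0269
gripper_force: 19.8
```

```bash
python3 g.py; python3 bar.py
```

```text
t 9.875 p [ 0.5266 -0.0339  0.1291] yAng -10.95 tilt [ 0.  0. -1.] F [ 0.1 -0.2 -0.7] w 0.0269 19.8
org mm [-120.5   -0.5]
-140 43 [-134.   -1.  111.]
-120 199 [-116.   -1.  108.]
-100 331 [-96.  -0. 279.]
-80 255 [-84.  -0.  97.]
-60 146 [-60.   0.  88.]
-40 156 [-40.   0.  82.]
-20 164 [-20.  -0.  75.]
0 166 [ 1.  1. 69.]
20 170 [20.  1. 62.]
40 180 [40.  1. 56.]
60 72 [54.  0. 52.]
```

Call:
send_rows --steps '[{"dx":-1.2,"dy":0,"dz":-0.4,"yaw":0,"gripper":0.2},{"dx":-2.4,"dy":0,"dz":-0.8,"yaw":0,"gripper":0.2},{"dx":-3.6,"dy":0,"dz":-1.2,"yaw":0,"gripper":0.2},{"dx":-4.4,"dy":0,"dz":-1.5,"yaw":0,"gripper":0.2},{"dx":-4.4,"dy":0,"dz":-1.5,"yaw":0,"gripper":0.2}]'

```text
clock: 10.55
tcp_pos: [0.5185, -0.0769, 0.1441]
orientation: [2.424, 1.998, 0.001]
contact_force: [-0.8, -0.4, -1.5]
grip_width: 0.0269
gripper_force: 20.0
```

```bash
python3 g.py; python3 bar.py pics/g.png
```

```text
t 10.55 p [ 0.5185 -0.0769  0.1441] yAng -11.0 tilt [ 0.001 -0.    -1.   ] F [-0.8 -0.4 -1.5] w 0.0269 20.0
org mm [-164.3   -0.6]
-180 55 [-176.    0.  125.]
-160 198 [-156.   -1.  123.]
-140 300 [-137.   -0.  295.]
-120 162 [-122.   -1.  110.]
-100 142 [-100.    0.  103.]
-80 136 [-79.   0.  97.]
-60 140 [-60.   0.  92.]
-40 158 [-40.  -0.  85.]
-20 156 [-20.   0.  80.]
0 162 [ 0.  0. 74.]
20 166 [20. -0. 68.]
40 97 [36.  2. 63.]
```

View pics/g.png

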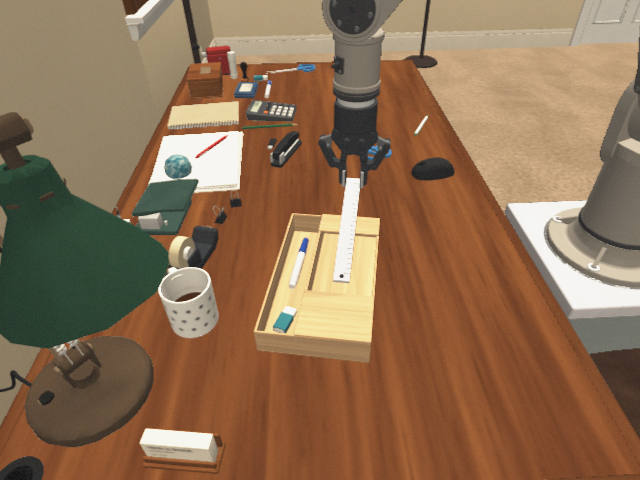

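The whole bar is now visible: its back end at (342, 280) is free of the deep cover. I'll grip firmly, rise, then centre it over the organiser.

Call:
send_rows --steps '[{"dx":0,"dy":0,"dz":0,"yaw":0,"gripper":0.2},{"dx":0,"dy":0,"dz":-1,"yaw":0,"gripper":0.2},{"dx":0,"dy":0,"dz":-2.5,"yaw":0,"gripper":0.2},{"dx":0,"dy":0,"dz":-4.5,"yaw":0,"gripper":0.2},{"dx":0,"dy":0,"dz":-6.5,"yaw":0,"gripper":0.2}]' --force 60

```text
clock: 11.22
tcp_pos: [0.5187, -0.0761, 0.2105]
orientation: [2.422, 2.0, 0.001]
contact_force: [0.2, 0.2, -1.4]
grip_width: 0.0247
gripper_force: 59.1
```

Call:
send_rows --steps '[{"dx":1,"dy":0,"dz":-1,"yaw":0,"gripper":0.2},{"dx":2.5,"dy":0,"dz":-2,"yaw":0,"gripper":0.2},{"dx":4,"dy":0,"dz":-3,"yaw":0,"gripper":0.2},{"dx":5.5,"dy":0,"dz":-3.5,"yaw":0,"gripper":0.2},{"dx":6,"dy":0,"dz":-3.5,"yaw":0,"gripper":0.2}]'

```text
clock: 11.85
tcp_pos: [0.5302, -0.0156, 0.244]
orientation: [-2.421, -2.002, -0.001]
contact_force: [-0.5, -0.1, -0.1]
grip_width: 0.025
gripper_force: 59.1
```

Call:
send_rows --steps '[{"dx":0,"dy":0,"dz":0,"yaw":0,"gripper":0.2},{"dx":0,"dy":0,"dz":0,"yaw":0,"gripper":0.2},{"dx":0,"dy":0,"dz":0,"yaw":0,"gripper":0.2},{"dx":0,"dy":0,"dz":0,"yaw":0,"gripper":0.2},{"dx":0,"dy":0,"dz":0,"yaw":0,"gripper":0.2}]'

```text
clock: 12.48
tcp_pos: [0.5298, -0.0174, 0.2438]
orientation: [-2.423, -1.999, 0.0]
contact_force: [0.1, 0.4, -1.0]
grip_width: 0.0251
gripper_force: 59.1
```

```bash
python3 g.py; python3 bar.py pics/i.png
```

```text
t 12.475 p [ 0.5298 -0.0174  0.2438] yAng -10.95 tilt [-0.  0. -1.] F [ 0.1  0.4 -1. ] w 0.0251 59.1
org mm [-103.6   -0.5]
-120 59 [-115.    0.  225.]
-100 263 [-95.   0. 224.]
-80 154 [-80.   1. 215.]
-60 159 [-60.   0. 209.]
-40 172 [-40.   1. 203.]
-20 174 [-20.   1. 197.]
0 187 [  0.   0. 191.]
20 187 [ 20.   0. 185.]
40 200 [ 40.   1. 179.]
60 213 [ 60.   0. 173.]
80 219 [ 80.   1. 167.]
100 148 [ 97.   1. 162.]
```

View pics/i.png

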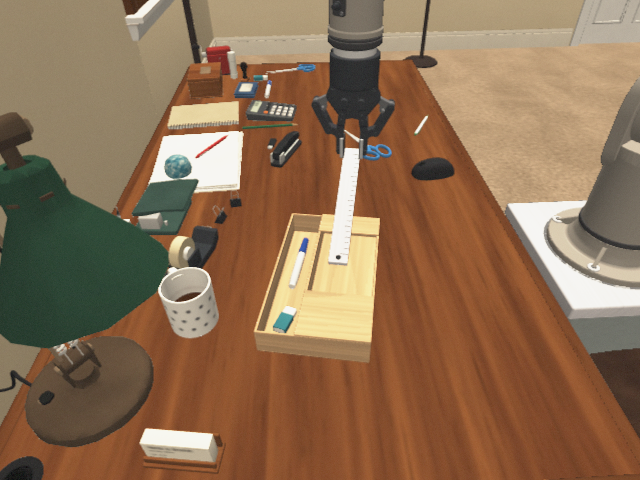

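The bar is held still over the organiser, with its lowest end at about z = 150 mm, roughly 10 cm above the covers. The pen and eraser are where they started.

```bash
python3 -c "from bench import workorder; print(workorder.hand_in())"
```

```text
the job is handed in; nothing more can be done
None
```

The job is handed in at about 12.5 s: I slid the straightedge home, tipped its free end up, drew it out slantwise, and it is held still about 10 cm above the organiser, with the pen and eraser left where they were.

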